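# Rest a taper sleeve in its ring gauge without wedging it

## Robot

A 6-joint arm with a two-finger parallel gripper is mounted at the origin on the work surface. World frame = base frame: x ahead of the robot, y to its left, z up, the work surface at z = 0. Lengths are in m, angles in rad, forces in N, time in s.
With the tool pointing down it reaches from about 0.25 to 0.8 m from the base axis. Payload 3.9 kg.
Tool frame: the origin (TCP) lies at the very end of the fingers, on their centre line; the grasp point (between the pads) lies 19 mm behind it (ctrl.tcp_to_grasp is the distance from the TCP to the grasp point, in m); z points along the fingers, y is the line along which they close (so a half turn about z gives the same grasp; the last joint's range is limited). The gripper opens to 85 mm and grips with 20 to 120 N. Pads are 22 mm wide; open, the fingers measure 114 mm over their backs; the gripper's body (76 mm by 85 mm) begins 54 mm behind the grasp point. The pads swing forward as they close: fully open they stand 13 mm farther back than shut.
Start: joints at [-1.247, 0.26, -0.138, 1.173, 0, 1.571], TCP at [0.167, -0.498, 0.197] pointing down, gripper open.
Joint ranges: [-2.78, 2.78], [-0.83, 1.72], [-1.28, 1.37], [-1.9, 2.12], [-1.57, 1.48], [-3.14, 3.14]. Speed limits (rad/s): [2.57, 2.57, 3.14, 3.14, 3.14, 3.14].

## Interface

Orientations are given as a 3x3 rotation matrix whose columns are the frame's x, y, z axes.
In Python, from station import ctrl, vision gives the robot as it stands. The module is installed in compiled form; this text tells all that it offers.
- The arm moves only by the tool move_arm, never from a script. Its argument "commands" is a list of rows, each a list of 2 entries, a list of its own where there are three numbers: the shift along the tool's x, y, z in m, then the turn about the tool's z in degrees. In form: [[[x, y, z], spin], ...]. A call has 1 to 20 rows; each row is the pose to reach, as a shift and turn from the pose commanded when the call began, along the tool's axes at that moment; what a row does not reach only later rows make up. A row lasts 1/12 s, in which the tool goes at most 41.7 mm and 7.16 degrees, less where a joint would pass 70% of its speed; a pose out of reach is approached as far as the arm can. A call with a gripper value outside its range is refused whole. "jaw" is the closure, from 0 (fully open) to 1 (shut), set as the call begins (left out, the last holds). The fingers move at their own pace and stop on an object; the grip force is fixed at half the most. Time passes only in rows, so rows that repeat a pose let the fingers close. It gives the time, the measured TCP pose, the force, the opening and the grip force at its end, in the units of the state.
- ctrl.observe(): the state, without advancing time (a new reading comes with each control period).
- vision.camera(name): name is "scene" or "top"; returns the picture (480x640x3 uint8, blue, green, red); there is no depth.
- vision.camera_info(name): a dict with "fx", "fy", "cx", "cy" (pixels), "origin" and "orientation" of the camera in the world. Camera axes: x right, y down, z forward; pixel columns grow to the right and rows downward; lengths in m; the calibration is good to about 2 mm. A picture is of the moment at which its call begins. camera_info takes no time and is no camera call.
- ctrl.close_job(): hands the job in; it is judged then, once.
The state is a dict: "time_s": time; "joint_positions": joint angles; "qd": joint speeds; "joint_efforts": joint torques, N m; "tcp_pos": TCP position; "tcp_rot": TCP orientation; "wrist_force": force on the tool from outside, world axes, zero at the start; "moment": the same for the moment, N m; "gripper_width": finger opening in m; "gripper_force": force on a finger pad.
Only numpy, scipy, OpenCV 4.12 (cv2) and the standard library are available. Lean on these libraries where they do the work, as an engineer would, in place of code of your own. Each camera call takes 0.05 s, during which the arm holds its last target. There are 200 camera calls.

## Task

The gold-coloured taper sleeve with the hexagonal collar is lying on its side. Stand it up on the bench on its narrow end and let go of it, then take it afresh and let it down, narrow end first, into the steel ring gauge with the orange band until it just rests in the bore under its own weight. The tapers jam, so do not press it or drop it in; leave it sitting straight and let go, without shifting the gauge or the other things.

Things in the scene. Friction and masses are not known exactly. Their poses are not given: they have to be found in the camera images.
- sleeve: Hollow gold-anodised aluminium taper sleeve, 68 mm long, 0.2 kg: cone 50 mm long widening 40 to 50 mm (1:5), then a hexagonal collar 60 mm across flats, 18 mm thick; bore 27 to 37 mm. Origin: centre of the narrow end face; +z along the axis to the collar, +x square to a flat. Starts lying on that flat and the narrow rim, axis rising 11 deg to the collar, narrow end roughly towards the robot.
- sleeve_collar (a point): Centre of the collar's end face, on the axis, 68 mm from the sleeve's narrow end face. The collar's flats face the sleeve's +x and every 60 deg from it. Centre of mass on the axis, 42 mm from the narrow end, on which it stands stably.
- gauge: Steel taper ring gauge with an orange band, loose, upright: outside 90 mm, 50 mm tall, 1.9 kg. Through bore with the sleeve's taper, 48.3 mm at the top face, 38.3 mm at the bottom. Origin: centre of its underside; +z up along the bore. Resting in it, the sleeve has its narrow end 8 mm above this underside and shows 8 mm of cone below the collar.
- gauge_mouth (a point): Centre of the bore's mouth, on the gauge's top face, 50 mm above its underside. The tapers lock by friction: the harder the sleeve is pushed or dropped in, the tighter it stays. Let go when it touches all round, or up to 3 mm above, it settles loose and straight; a fall of 15 mm or a push of 60 N wedges it. A sleeve held 1 mm off centre touches one side 10 mm early.
- setting_ring: Bystander: loose dark steel setting ring, 70 mm outside diameter, 50 mm straight bore, 20 mm tall. Origin: centre of its underside. Leave it alone.
- block: Bystander: loose aluminium block 56 x 40 x 36 mm with a 16 mm hole. Origin: centre of its underside. Leave it alone.
- brush: Bystander: loose dusting brush, 190 mm long, lying flat. Leave it alone.

How it is judged:
On the way:
1. the sleeve stands upright on the bench on its narrow end, let go (angle between sleeve's own z axis and vertical below 0.08 rad and height (world z) of sleeve below 0.004 m and contact force between sleeve and the fingers below 0.05 N and horizontal distance between sleeve and gauge above 0.06 m), for 0.2 s.
At the end, for the whole second after the job is handed in: The sleeve rests narrow end down in the gauge, straight within 2 deg, on its axis within 3 mm, its narrow end 6 to 10.5 mm above the gauge's underside, at rest and not wedged (under 65 N between the tapers); the gauge is upright, and nothing else was moved more than 20 mm (horizontal distance between sleeve and gauge below 0.003 m and z of sleeve in the frame of gauge between 0.006 and 0.0105 m and angle between each of sleeve, gauge's own z axis and vertical below 0.04 rad and linear speed of sleeve below 0.01 m/s and contact force between sleeve and gauge below 65 N); the robot touches nothing.
It fails at once if the sleeve was pressed or dropped into the gauge, so that the tapers wedged (contact force between sleeve and gauge above 65 N).
It fails at once if the gauge was shifted more than 20 mm (distance of gauge from where it was at the start of the episode above 0.02 m).
It fails at once if the setting ring was moved more than 20 mm (distance of setting_ring from where it was at the start of the episode above 0.02 m).
It fails at once if the block was moved more than 20 mm (distance of block from where it was at the start of the episode above 0.02 m).
It fails at once if the brush was moved more than 20 mm (distance of brush from where it was at the start of the episode above 0.02 m).
It also fails if it takes over 58 s, if anything falls off the work surface, if the arm or the gripper's body presses on something with over 40 N, if the wrist force passes 120 N, or if a joint passes its speed limit or range.

## Working session

There is one attempt and no reset: what is moved stays moved. The work goes in short steps, Python scripts to look and compute and a tool call to move; the robot and the scene stay as the last step left them, time stands still between calls to the robot, and variables do not carry over. Pictures are saved under pics/ and viewed, at most 11 in all, crops included, and the job is handed in when it is done.

Besides the shell and the picture viewer there is one more tool, called after "Call:" by a JSON object that holds its "method" and its "body". move_arm: Moves the arm, as the interface text tells. Its arguments: {"type":"object","properties":{"commands":{"type":"array"},"jaw":{"type":"number"}},"required":["commands"]}

```bash
mkdir -p pics
python3 - <<'E'
from station import ctrl, vision
import cv2,numpy as np
np.set_printoptions(precision=4,suppress=True)
for n in("scene","top"):
    cv2.imwrite(f"pics/{n}0.png",vision.camera(n)); i=vision.camera_info(n); print(n,i)
s=ctrl.observe();print(s,ctrl.tcp_to_grasp)
E
```

```text
scene {'fx': 546.5642952565676, 'fy': 546.5642952565676, 'cx': 324.60601540206216, 'cy': 238.92244703322348, 'origin': array([ 1.2748, -0.3838,  0.8884]), 'orientation': array([[ 0.5318,  0.63  , -0.566 ],
       [ 0.8468, -0.4061,  0.3435],
       [-0.0134, -0.6619, -0.7495]])}
top {'fx': 574.8431454917378, 'fy': 574.8431454917378, 'cx': 317.9899987963998, 'cy': 239.70483855892542, 'origin': array([0.407 , 0.007 , 1.1916]), 'orientation': array([[ 0.0149, -0.9805,  0.1957],
       [-0.9997, -0.0188, -0.0184],
       [ 0.0218, -0.1954, -0.9805]])}
{'time_s': 0.1, 'joint_positions': array([-1.247 ,  0.2606, -0.1393,  1.1727,  0.    ,  1.5708]), 'qd': array([-0.    , -0.0026,  0.0011,  0.0016,  0.0005,  0.0007]), 'joint_efforts': array([  0.0011, -40.6509,  25.4528,   0.0101,   0.0001,   0.    ]), 'tcp_pos': array([ 0.1668, -0.4971,  0.1965]), 'tcp_rot': array([[ 0.948 ,  0.3182, -0.0006],
       [ 0.3182, -0.948 ,  0.0017],
       [ 0.    , -0.0018, -1.    ]]), 'wrist_force': array([ 0.0072,  0.0685, -0.5992]), 'moment': array([-0.0319, -0.0101, -0.0476]), 'gripper_force': 0.0, 'gripper_width': 0.08552176682550937} 0.0187
```

View pics/scene0.png

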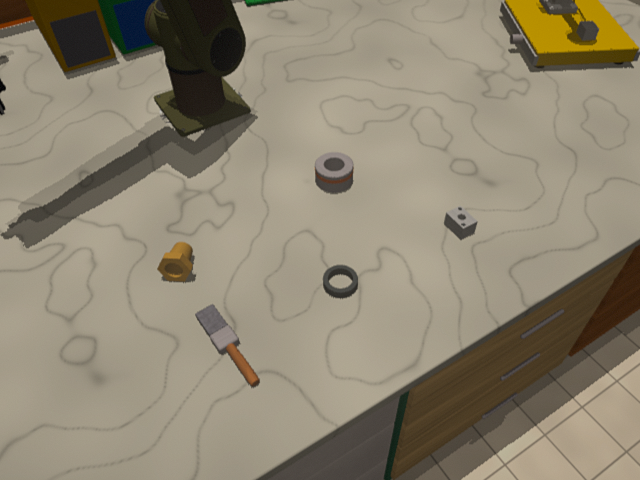

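View pics/top0.png

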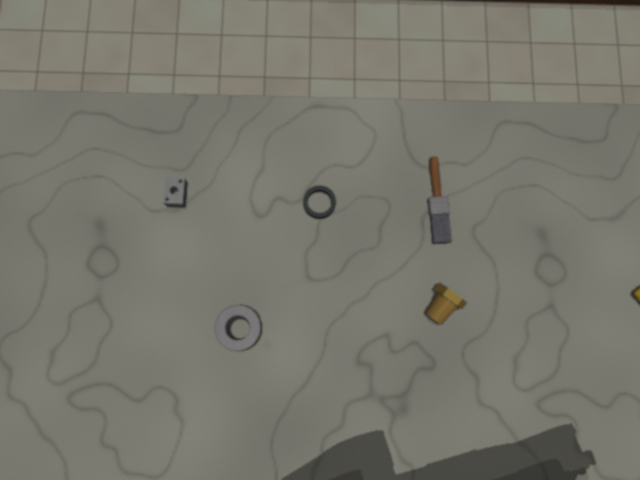

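The scene view shows the sleeve at (176,262), gauge at (334,172), ring at (340,281), block at (460,222) and brush at (228,345). The top view shows the sleeve at (444,304) with its narrow end to the lower left, and the gauge at (238,328).

```bash
cat > h.py <<'E'
from station import ctrl, vision
import cv2,numpy as np
np.set_printoptions(precision=4,suppress=True)
def ray(n,px,z):
    "pixel(s) -> world point(s) on the plane at height z"
    i=vision.camera_info(n); px=np.atleast_2d(px).astype(float)
    d=np.c_[(px[:,0]-i["cx"])/i["fx"],(px[:,1]-i["cy"])/i["fy"],np.ones(len(px))]@i["orientation"].T
    return i["origin"]+d*((z-i["origin"][2])/d[:,2])[:,None]
def proj(n,P):
    i=vision.camera_info(n); q=(np.atleast_2d(P)-i["origin"])@i["orientation"]
    return np.c_[q[:,0]/q[:,2]*i["fx"]+i["cx"],q[:,1]/q[:,2]*i["fy"]+i["cy"]]
def big(m):
    return max(cv2.findContours(m,cv2.RETR_EXTERNAL,cv2.CHAIN_APPROX_NONE)[0],key=cv2.contourArea)
def gold(im,c,r=45):
    hsv=cv2.cvtColor(im,cv2.COLOR_BGR2HSV); m=cv2.inRange(hsv,(10,110,40),(32,255,255))
    k=np.zeros_like(m); cv2.circle(k,tuple(map(int,c)),r,255,-1); return m&k
E
python3 - <<'E'
from h import *
t=vision.camera("top"); s=vision.camera("scene")
for n,im,c in(("top",t,(444,304)),("scene",s,(176,262))):
    k=big(gold(im,c)); h=cv2.approxPolyDP(cv2.convexHull(k),1.5,True)[:,0]
    print(n,"hull px",h.tolist()); 
    print(ray(n,h,.033)[:,:2])
# gauge: threshold brightness vs. bench via edges inside crops
a=cv2.resize(t[260:360,400:500],(400,400),interpolation=2); b=cv2.resize(t[280:380,190:290],(400,400),interpolation=2)
cv2.imwrite("pics/c1.png",np.hstack([a,b]))
hsv=cv2.cvtColor(t,cv2.COLOR_BGR2HSV)
for p in((222,320),(238,328),(280,328),(245,312)): print(p,hsv[p[1],p[0]],t[p[1],p[0]])
E
```

```text
top hull px [[439, 284], [449, 289], [464, 302], [461, 307], [441, 323], [434, 320], [426, 312], [435, 288]]
[[ 0.5512 -0.2624]
 [ 0.5413 -0.2825]
 [ 0.5155 -0.3122]
 [ 0.5053 -0.3058]
 [ 0.4726 -0.2643]
 [ 0.4783 -0.2503]
 [ 0.4941 -0.2346]
 [ 0.5429 -0.254 ]]
scene hull px [[184, 242], [191, 248], [191, 269], [184, 281], [168, 280], [158, 267], [165, 253], [176, 243]]
[[ 0.4771 -0.243 ]
 [ 0.5004 -0.2372]
 [ 0.5521 -0.259 ]
 [ 0.5726 -0.2825]
 [ 0.5532 -0.3081]
 [ 0.5113 -0.313 ]
 [ 0.484  -0.2876]
 [ 0.4706 -0.2582]]
(222, 320) [170   6 120] [118 117 120]
(238, 328) [ 33  19 119] [110 119 118]
(280, 328) [ 27  22 127] [116 126 127]
(245, 312) [170   6 118] [116 115 118]
```

View pics/c1.png

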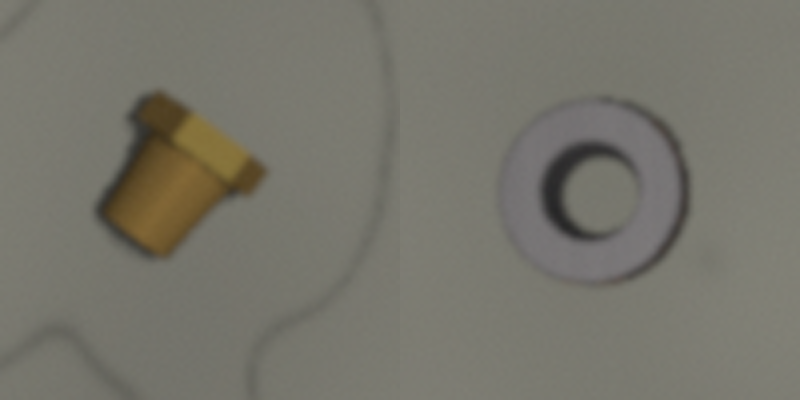

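The crop shows the sleeve's outer collar corners at top pixels (439.5,283) and (466.7,303), inner ones at (433.3,289.5) and (460.8,308), and narrow end at (425.8,312) to (440.8,324). The gauge's top face is slightly purple against the bench.

```bash
cat >> h.py <<'E'
def gauge(z=.05):
    t=vision.camera("top").astype(int); m=((t[...,0]+t[...,2]-2*t[...,1])>-2).astype(np.uint8)*255
    m=cv2.morphologyEx(m,cv2.MORPH_OPEN,np.ones((2,2))); k=np.zeros_like(m); cv2.circle(k,(238,328),34,255,-1); m&=k
    c,h=cv2.findContours(m,cv2.RETR_CCOMP,cv2.CHAIN_APPROX_NONE); c=sorted([x for x in c if len(x)>20],key=cv2.contourArea)[-2:]
    out=[]
    for x in c:
        p=ray("top",x[:,0],z); A=np.c_[2*p[:,:2],np.ones(len(p))]; q=np.linalg.lstsq(A,(p[:,:2]**2).sum(1),rcond=None)[0]
        out.append((q[:2],2*np.sqrt(q[2]+q[:2]@q[:2])))
    return out
E
python3 - <<'E'
from h import *
o=ray("top",[(439.5,283),(466.7,303)],.033);i=ray("top",[(433.3,289.5),(460.8,308)],.0294);n=ray("top",[(425.8,312),(440.8,324)],.0196)
for q in(o,i,n): print(q[:,:2],q.mean(0)[:2],np.linalg.norm(q[0]-q[1]))
a=(o.mean(0)-n.mean(0))[:2]; print("len",np.linalg.norm(a),"dir deg",np.degrees(np.arctan2(a[1],a[0])),"perp",[np.degrees(np.arctan2(*(q[1]-q[0])[1::-1])) for q in(o,i,n)])
print(gauge())
T=ctrl.observe()["tcp_rot"]; print(np.degrees(np.arctan2(T[1,0],T[0,0])))
# scene check: projected collar centre and gauge mouth
print(proj("scene",np.r_[o.mean(0)[:2],.033]))
E
```

```text
[[ 0.5532 -0.2634]
 [ 0.5135 -0.3176]] [ 0.5334 -0.2905] 0.06718562665536786
[[ 0.5402 -0.2512]
 [ 0.5036 -0.3063]] [ 0.5219 -0.2787] 0.06609228109346045
[[ 0.4951 -0.2369]
 [ 0.4713 -0.267 ]] [ 0.4832 -0.252 ] 0.038289601478361295
len 0.06330467367534146 dir deg -37.538216697456946 perp [np.float64(-126.22134754231871), np.float64(-123.63811907628575), np.float64(-128.31498751405562)]
[(array([0.4539, 0.1351]), np.float64(0.042741331344961504)), (array([0.4546, 0.1377]), np.float64(0.08895380981233952))]
18.550925379799082
[[172.6622 269.5244]]
```

Collar faces measure 67 mm across vertices, the length reads 63 mm of the 67 expected, and the scene view agrees, so this is good enough to set out. I'll go above the collar's outer end, tool x along the axis.

Call:
{"method": "move_arm", "body": {"commands": [[[0.416,-0.0745,0.06],55],[[0.416,-0.0745,0.06],55],[[0.416,-0.0745,0.06],55],[[0.416,-0.0745,0.06],55],[[0.416,-0.0745,0.06],55],[[0.416,-0.0745,0.06],55],[[0.416,-0.0745,0.06],55],[[0.416,-0.0745,0.06],55],[[0.416,-0.0745,0.06],55],[[0.416,-0.0745,0.06],55],[[0.416,-0.0745,0.06],55],[[0.416,-0.0745,0.06],55],[[0.416,-0.0745,0.06],55],[[0.416,-0.0745,0.06],55]], "jaw": 0}}

```text
time_s: 1.42
tcp_pos: [0.5184, -0.3235, 0.137]
tcp_rot: [[0.84, -0.543, 0.015], [-0.543, -0.839, 0.026], [-0.002, -0.03, -1.0]]
wrist_force: [0.5, 0.2, 1.1]
gripper_width: 0.0853
gripper_force: 0.0
```

```bash
cat >> h.py <<'E'
def goto(P,yaw=None):
    "print tool-frame shift in mm and spin in deg to reach TCP P with tool x at yaw"
    s=ctrl.observe();T=s["tcp_rot"];y=np.degrees(np.arctan2(T[1,0],T[0,0]))
    print("tcp",s["tcp_pos"],"yaw %.1f"%y,"shift mm",1e3*T.T@(np.array(P)-s["tcp_pos"]),"spin",None if yaw is None else y-yaw,"t",s["time_s"],"F",s["wrist_force"],"w",s["gripper_width"],s["gripper_force"])
E
python3 - <<'E'
from h import *
cv2.imwrite("pics/s2.png",cv2.resize(vision.camera("scene")[150:330,60:300],(800,600),interpolation=2))
goto((.538,-.294,.008),-36.5)
E
```

```text
tcp [ 0.5178 -0.3238  0.1373] yaw -33.0 shift mm [  0.9531 -32.0928 130.3207] spin 3.546460245725747 t 1.4667 F [-0.4274 -0.4921  0.2934] w 0.08522166919316565 0.0
```

View pics/s2.png

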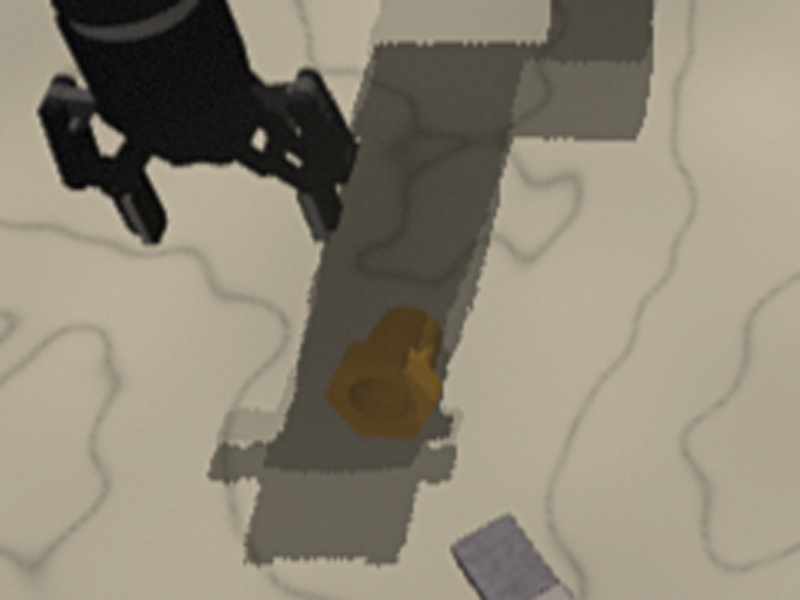

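The close look shows the open gripper beside the still-lying sleeve (crop ~(385,380)), clear of the brush. Line up sideways first.

Call:
{"method": "move_arm", "body": {"commands": [[[0.001,-0.032,0.03],3.5],[[0.001,-0.032,0.06],3.5],[[0.001,-0.032,0.07],3.5],[[0.001,-0.032,0.07],3.5],[[0.001,-0.032,0.07],3.5]]}}

```text
time_s: 1.88
tcp_pos: [0.5201, -0.3206, 0.0685]
tcp_rot: [[0.834, -0.551, 0.027], [-0.551, -0.833, 0.05], [-0.005, -0.056, -0.998]]
wrist_force: [0.1, -0.1, 0.0]
gripper_width: 0.0853
gripper_force: 0.0
```

Run:
```python
from h import *
goto((.538,-.294,.008),-36.5); print(ctrl.observe()["tcp_rot"])
```

```text
tcp [ 0.5201 -0.3206  0.0685] yaw -33.5 shift mm [  0.5636 -28.6682  62.1931] spin 3.0325793338687532 t 1.8833 F [ 0.1221 -0.0758  0.0132] w 0.08525468683434947 0.0
[[ 0.8342 -0.5508  0.0269]
 [-0.5515 -0.8327  0.0496]
 [-0.005  -0.0562 -0.9984]]
```

Run:
```python
from h import *
s=ctrl.observe();print(s["joint_positions"],s["qd"])
```

```text
[-0.5851  0.4855 -0.1395  0.9508  0.0562  3.1406] [ 0.0056 -0.0185  0.0454  0.0038  0.0028 -0.0016]
```

Joint 6 ran to its limit, so I'll use the grasp a half turn round.

Call:
{"method": "move_arm", "body": {"commands": [[[0,0,-0.03],-7],[[0,0,-0.03],-14],[[0,0,-0.03],-21],[[0,0,-0.03],-28],[[0,0,-0.03],-35],[[0,0,-0.03],-42],[[0,0,-0.03],-49],[[0,0,-0.03],-56],[[0,0,-0.03],-63],[[0,0,-0.03],-70],[[0,0,-0.03],-77],[[0,0,-0.03],-84],[[0,0,-0.03],-91],[[0,0,-0.03],-98],[[0,0,-0.03],-105],[[0,0,-0.03],-112],[[0,0,-0.03],-119],[[0,0,-0.03],-126],[[0,0,-0.03],-133],[[0,0,-0.03],-140]]}}

```text
time_s: 3.55
tcp_pos: [0.5215, -0.3231, 0.1009]
tcp_rot: [[-0.292, 0.956, 0.031], [0.956, 0.29, 0.047], [0.036, 0.044, -0.998]]
wrist_force: [-1.0, -0.1, 0.8]
gripper_width: 0.0852
gripper_force: 0.0
```

Run:
```python
from h import *
goto((.538,-.294,.008),143.5); s=ctrl.observe();print(s["joint_positions"],s["tcp_rot"])
```

```text
tcp [ 0.5215 -0.3231  0.1009] yaw 107.0 shift mm [19.6378 20.1926 94.6207] spin -36.53476835864633 t 3.55 F [-1.0169 -0.1325  0.8322] w 0.08524871580637149 0.0
[-0.5871  0.4615 -0.0896  1.0196  0.0563  0.6883] [[-0.2916  0.956   0.0313]
 [ 0.9559  0.29    0.0468]
 [ 0.0356  0.0435 -0.9984]]
```

Joint 6 is freed. A persistent 3° tool tilt remains, tangential, and that is harmless for the later grasp with y along -36°. Finish the turn and lateral shift, then check.

Call:
{"method": "move_arm", "body": {"commands": [[[0.01,0.01,0.01],-7],[[0.021,0.021,0.01],-14],[[0.021,0.021,0.01],-21],[[0.021,0.021,0.01],-28],[[0.021,0.021,0.01],-35],[[0.021,0.021,0.01],-36.5],[[0.021,0.021,0.01],-36.5]]}}

```text
time_s: 4.13
tcp_pos: [0.536, -0.2963, 0.0924]
tcp_rot: [[-0.8, 0.599, 0.031], [0.6, 0.798, 0.047], [0.003, 0.056, -0.998]]
wrist_force: [-0.7, 0.5, 0.4]
gripper_width: 0.0854
gripper_force: 0.0
```

Run:
```python
from h import *
goto((.539,-.293,.008),143.5); print(ctrl.observe()["tcp_rot"])
```

```text
tcp [ 0.536  -0.2963  0.0924] yaw 143.1 shift mm [-0.6745 -0.2978 84.5319] spin -0.3898132419238607 t 4.1333 F [-0.7063  0.5476  0.3846] w 0.08538824481562239 0.0
[[-0.7998  0.5995  0.0313]
 [ 0.6003  0.7984  0.047 ]
 [ 0.0032  0.0564 -0.9984]]
```

Call:
{"method": "move_arm", "body": {"commands": [[[-0.001,0,0.03],0],[[-0.001,0,0.05],0],[[-0.001,0,0.07],0],[[-0.001,0,0.08],0],[[-0.001,0,0.084],0],[[-0.001,0,0.084],0],[[-0.001,0,0.084],0]]}}

```text
time_s: 4.72
tcp_pos: [0.5391, -0.2924, 0.0074]
tcp_rot: [[-0.8, 0.6, 0.03], [0.6, 0.798, 0.048], [0.005, 0.056, -0.998]]
wrist_force: [0.4, 0.1, 0.6]
gripper_width: 0.0854
gripper_force: 0.0
```

Run:
```python
from h import *
cv2.imwrite("pics/s3.png",cv2.resize(vision.camera("scene")[180:330,80:280],(800,600),interpolation=2))
goto((.539,-.293,.008),143.5)
```

```text
tcp [ 0.5394 -0.2926  0.0077] yaw 143.1 shift mm [ 0.1149 -0.5742 -0.3419] spin -0.3950496211293739 t 4.7667 F [-0.1576  1.0425  0.5577] w 0.08508084889361957 0.0
```

View pics/s3.png

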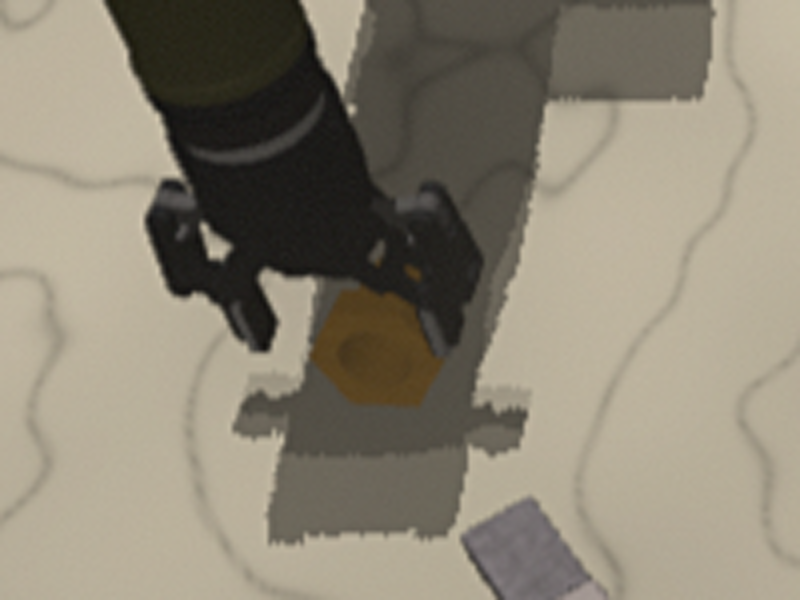

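The view shows the fingers straddling the collar, tips near (262,345) and (440,350), with the hex spanning 310–443, so the sleeve sits closer to the right finger. I'll quantify the offset.

Run:
```python
from h import *
s=ctrl.observe();T=s["tcp_rot"];p=s["tcp_pos"]
for back in(.01,.02,.03):
    for y in(-.0425,0,.0425): print(back,y,((proj("scene",p+T@[0,y,-back])-[80,180])*4).round())
o=np.array([.5334,-.2905,.033]); print("pred face centre",(proj("scene",o)-[80,180])*4, "px per 10mm y",(proj("scene",o+T@[0,.01,0])-proj("scene",o))*4)
```

```text
0.01 -0.0425 [[296. 385.]]
0.01 0 [[377. 387.]]
0.01 0.0425 [[459. 389.]]
0.02 -0.0425 [[290. 373.]]
0.02 0 [[371. 374.]]
0.02 0.0425 [[454. 376.]]
0.03 -0.0425 [[284. 360.]]
0.03 0 [[366. 362.]]
0.03 0.0425 [[449. 364.]]
pred face centre [[370.7047 358.0773]] px per 10mm y [[19.3102  0.4443]]
```

Run:
```python
from h import *
T=np.array([[.84,-.543,.015],[-.543,-.839,.026],[-.002,-.03,-1]]);p=np.array([.5178,-.3238,.1373])
for b in (0,.013,.03): print(b,[((proj("scene",p+T@[0,y,-b])-[60,150])*10/3).round()[0].tolist() for y in(-.05,0,.05)])
im=vision.camera("scene"); g=cv2.cvtColor(im,cv2.COLOR_BGR2GRAY)
cv2.imwrite("pics/s4.png",np.clip(cv2.resize(im[210:290,120:226],(795,600),interpolation=2).astype(float)*2.2,0,255).astype(np.uint8))
```

```text
0 [[356.0, 287.0], [267.0, 289.0], [178.0, 291.0]]
0.013 [[350.0, 271.0], [260.0, 273.0], [171.0, 275.0]]
0.03 [[341.0, 250.0], [251.0, 252.0], [160.0, 254.0]]
```

View pics/s4.png

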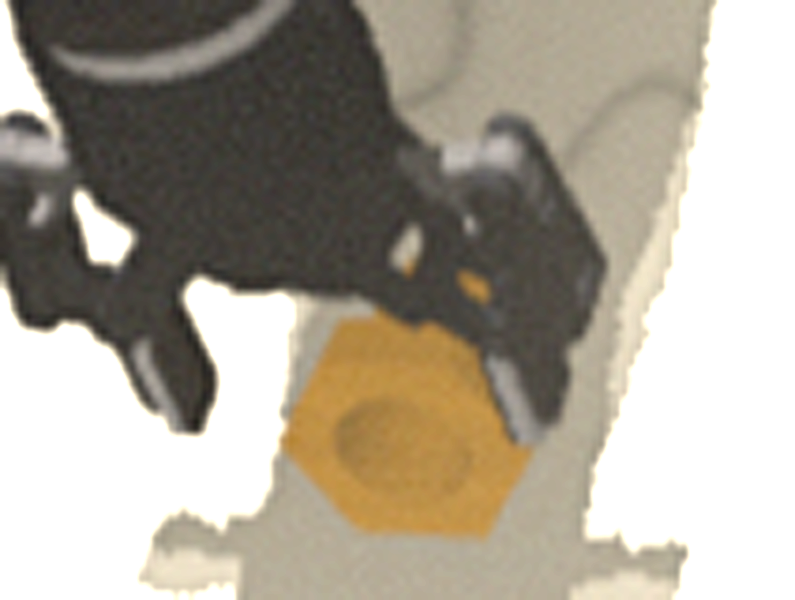

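The brightened crop shows the hex from (285,440) to (530,460) and finger tips near (190,430) and (540,440). The tips look higher than I expect, so I'll check the scene camera's bias on the gauge.

Run:
```python
from h import *
im=vision.camera("scene"); c=np.array([.4543,.1364])
a=np.linspace(0,2*np.pi,73)[:-1]
for r,z in((.045,.05),(.02415,.05)):
    q=proj("scene",np.c_[c[0]+r*np.cos(a),c[1]+r*np.sin(a),np.full(72,z)]); print("pred",r,q.min(0),q.max(0))
hsv=cv2.cvtColor(im,cv2.COLOR_BGR2HSV).astype(int); t=im.astype(int)
m=((t[...,0]+t[...,2]-2*t[...,1])>-2).astype(np.uint8)*255
m=cv2.morphologyEx(m,cv2.MORPH_OPEN,np.ones((2,2))); k=np.zeros_like(m); cv2.circle(k,(334,172),30,255,-1); m&=k
cs=cv2.findContours(m,cv2.RETR_CCOMP,cv2.CHAIN_APPROX_NONE)[0]
for x in cs:
    if len(x)>15: print("seen",x[:,0].min(0),x[:,0].max(0),cv2.fitEllipse(x))
```

```text
pred 0.045 [311.9132 151.9732] [350.6079 177.4832]
pred 0.02415 [320.8748 157.6733] [341.6311 171.3583]
seen [316 153] [353 193] ((334.6092224121094, 172.32809448242188), (38.46783447265625, 40.25824737548828), 4.938140392303467)
```

Run:
```python
from h import *
s=ctrl.observe();T=s["tcp_rot"];p=s["tcp_pos"]
def crop(n,x0,y0):
    im=np.clip(vision.camera(n)[y0:y0+80,x0:x0+80].astype(float)*2,0,255).astype(np.uint8); im=cv2.resize(im,(400,400),interpolation=2)
    for b,c in((.0,(0,0,255)),(.013,(0,255,0)),(.07,(255,0,0))):
        for y in(-.0427,.0427):
            for x in(-.011,.011):
                q=(proj(n,p+T@[x,y,-b])[0]-[x0,y0])*5; cv2.circle(im,tuple(map(int,q)),3,c,-1)
    return im
cv2.imwrite("pics/c5.png",np.hstack([crop("scene",135,215),crop("top",410,250)]))
```

```text
(no output)
```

View pics/c5.png

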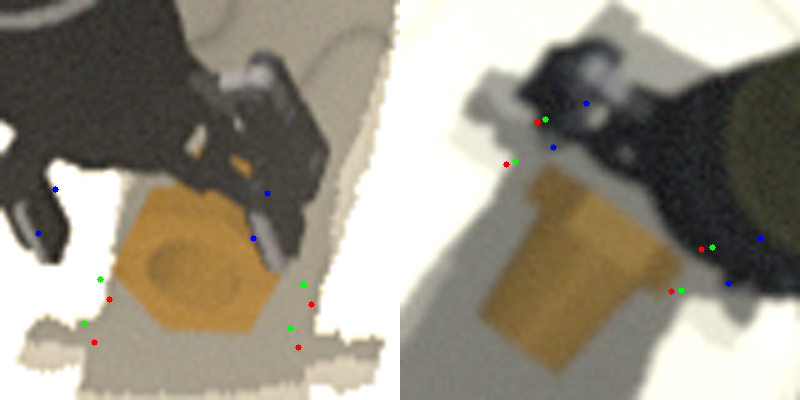

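The overlays put the real fingertips higher and farther back than the marks, consistently in both views. Lowering and gripping will tell: about 69 mm width means the vertices are held.

Call:
{"method": "move_arm", "body": {"commands": [[[0.0015,0.002,0.003],0],[[0.0015,0.002,0.005],0],[[0.0015,0.002,0.005],0],[[0.0015,0.002,0.005],0]]}}

```text
time_s: 5.3
tcp_pos: [0.5382, -0.2888, 0.001]
tcp_rot: [[-0.8, 0.599, 0.028], [0.6, 0.799, 0.049], [0.008, 0.056, -0.998]]
wrist_force: [-0.3, 0.1, -0.2]
gripper_width: 0.0852
gripper_force: 0.0
```

Call:
{"method": "move_arm", "body": {"commands": [[[0,0,0],0],[[0,0,0],0],[[0,0,0],0],[[0,0,0],0],[[0,0,0],0],[[0,0,0],0]], "jaw": 0.15}}

```text
time_s: 5.8
tcp_pos: [0.5385, -0.2891, 0.0013]
tcp_rot: [[-0.8, 0.599, 0.028], [0.6, 0.798, 0.049], [0.007, 0.056, -0.998]]
wrist_force: [0.1, 0.9, -0.3]
gripper_width: 0.0728
gripper_force: 0.0
```

Call:
{"method": "move_arm", "body": {"commands": [[[0,0,0],0],[[0,0,0],0],[[0,0,0],0],[[0,0,0],0]], "jaw": 0.22}}

```text
time_s: 6.13
tcp_pos: [0.5385, -0.289, 0.0013]
tcp_rot: [[-0.8, 0.599, 0.028], [0.6, 0.798, 0.049], [0.007, 0.056, -0.998]]
wrist_force: [-0.0, -0.3, -0.4]
gripper_width: 0.0664
gripper_force: 0.0
```

Call:
{"method": "move_arm", "body": {"commands": [[[0,0,0],0],[[0,0,0],0],[[0,0,0],0],[[0,0,0],0],[[0,0,0],0]], "jaw": 0.3}}

```text
time_s: 6.55
tcp_pos: [0.5384, -0.2894, 0.0014]
tcp_rot: [[-0.8, 0.6, 0.028], [0.6, 0.798, 0.048], [0.007, 0.056, -0.998]]
wrist_force: [-1.2, -1.7, 1.2]
gripper_width: 0.0598
gripper_force: 1.1
```

Run:
```python
from h import *
s=ctrl.observe();T=s["tcp_rot"];p=s["tcp_pos"];w=s["gripper_width"];print(w,s["gripper_force"])
def crop(n,x0,y0):
    im=np.clip(vision.camera(n)[y0:y0+80,x0:x0+80].astype(float)*2,0,255).astype(np.uint8); im=cv2.resize(im,(400,400),interpolation=2)
    for b,c in((.0,(0,0,255)),(.02,(0,255,0)),(.04,(255,0,0))):
        for y in(-w/2,w/2):
            for x in(-.011,.011):
                q=(proj(n,p+T@[x,y,-b])[0]-[x0,y0])*5; cv2.circle(im,tuple(map(int,q)),3,c,-1)
    return im
cv2.imwrite("pics/c6.png",np.hstack([crop("scene",135,215),crop("top",410,250)]))
```

```text
0.05981803847043525 1.1267726626829244
```

View pics/c6.png

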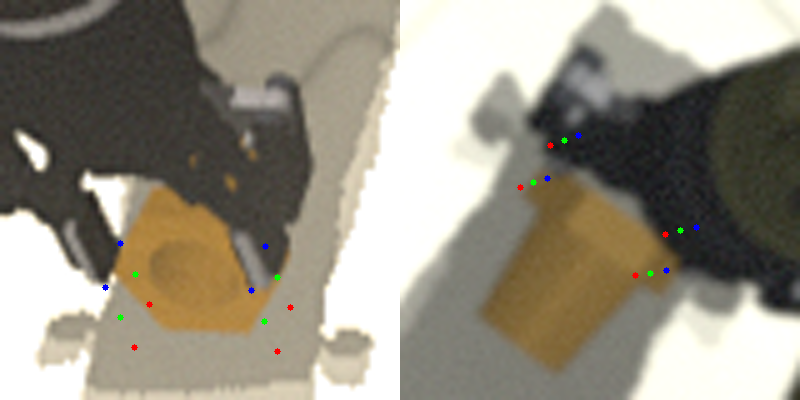

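Now it is plain: contact only at about 60 mm width, so the pads meet the sloping flats above the vertices, with the tips around 40 mm up at scene crop (95,285) and (258,285), and slightly far out along the axis. Open, go lower and a little toward the robot.

Call:
{"method": "move_arm", "body": {"commands": [[[0,0,0],0],[[0,0,0],0],[[0,0,0],0],[[0.002,0,0],0],[[0.004,0,0.002],0],[[0.004,0,0.004],0],[[0.004,0,0.006],0],[[0.004,0,0.008],0],[[0.004,0,0.009],0],[[0.004,0,0.009],0]], "jaw": 0.1}}

```text
time_s: 7.48
tcp_pos: [0.5353, -0.286, -0.0081]
tcp_rot: [[-0.8, 0.599, 0.028], [0.6, 0.798, 0.049], [0.008, 0.056, -0.998]]
wrist_force: [-0.8, -0.2, 0.7]
gripper_width: 0.0765
gripper_force: 0.0
```

Call:
{"method": "move_arm", "body": {"commands": [[[0,0,0],0],[[0,0,0],0],[[0,0,0],0],[[0,0,0],0]], "jaw": 0.22}}

```text
time_s: 7.82
tcp_pos: [0.5354, -0.2864, -0.0076]
tcp_rot: [[-0.8, 0.6, 0.028], [0.6, 0.798, 0.049], [0.007, 0.056, -0.998]]
wrist_force: [-0.7, -1.0, 0.1]
gripper_width: 0.067
gripper_force: 4.8
```

Contact is now at 67 mm with light force, just above the vertices. Go 10 mm lower.

Call:
{"method": "move_arm", "body": {"commands": [[[0,0,0],0],[[0,0,0],0],[[0,0,0],0],[[0,0,0.002],0],[[0,0,0.004],0],[[0,0,0.006],0],[[0,0,0.008],0],[[0,0,0.01],0],[[0,0,0.01],0]], "jaw": 0.1}}

```text
time_s: 8.57
tcp_pos: [0.5354, -0.2855, -0.0183]
tcp_rot: [[-0.8, 0.599, 0.027], [0.6, 0.798, 0.05], [0.008, 0.056, -0.998]]
wrist_force: [-0.6, 0.3, 0.5]
gripper_width: 0.0767
gripper_force: 0.0
```

Call:
{"method": "move_arm", "body": {"commands": [[[0,0,0],0],[[0,0,0],0],[[0,0,0],0],[[0,0,0],0]], "jaw": 0.22}}

```text
time_s: 8.9
tcp_pos: [0.5358, -0.2857, -0.0174]
tcp_rot: [[-0.8, 0.599, 0.028], [0.6, 0.798, 0.049], [0.007, 0.056, -0.998]]
wrist_force: [-1.3, 0.1, 1.9]
gripper_width: 0.0673
gripper_force: 29.7
```

Gripped at the vertices with 30 N. Lift and see whether it swings.

Call:
{"method": "move_arm", "body": {"commands": [[[0,0,-0.01],0],[[0,0,-0.02],0],[[0,0,-0.03],0],[[0,0,-0.04],0],[[0,0,-0.05],0],[[0,0,-0.06],0],[[0,0,-0.06],0],[[0,0,-0.06],0]]}}

```text
time_s: 9.57
tcp_pos: [0.5349, -0.2891, 0.0433]
tcp_rot: [[-0.8, 0.599, 0.03], [0.6, 0.798, 0.048], [0.005, 0.056, -0.998]]
wrist_force: [-0.6, -0.1, -1.5]
gripper_width: 0.0674
gripper_force: 29.9
```

Run:
```python
from h import *
s=ctrl.observe();print(s["gripper_width"],s["gripper_force"],s["wrist_force"])
a=cv2.resize(vision.camera("scene")[200:300,125:225],(400,400),interpolation=2);b=cv2.resize(vision.camera("top")[240:340,400:500],(400,400),interpolation=2)
cv2.imwrite("pics/c7.png",np.clip(np.hstack([a,b]).astype(float)*2,0,255).astype(np.uint8))
```

```text
0.06735726427894578 29.862718711131038 [-0.616  -0.1343 -1.5113]
```

View pics/c7.png

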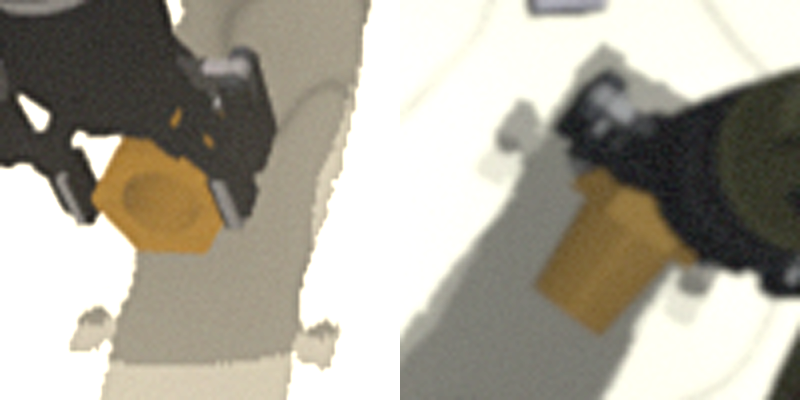

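It was lifted rigidly: fingers hold the vertices (scene crop (95,215), (235,225)), with the sleeve still about 11° from horizontal. Lower so the rim would just clear, then ease the grip so it swings on the vertices.

Call:
{"method": "move_arm", "body": {"commands": [[[0,0,0.01],0],[[0,0,0.02],0],[[0,0,0.022],0],[[0,0,0.022],0]]}}

```text
time_s: 10.0
tcp_pos: [0.533, -0.2864, 0.018]
tcp_rot: [[-0.8, 0.599, 0.024], [0.6, 0.798, 0.051], [0.011, 0.056, -0.998]]
wrist_force: [-0.6, 0.4, -2.6]
gripper_width: 0.067
gripper_force: 29.9
```

Call:
{"method": "move_arm", "body": {"commands": [[[0,0,0],0],[[0,0,0],0]], "jaw": 0.217}}

```text
time_s: 10.17
tcp_pos: [0.5348, -0.2876, 0.0201]
tcp_rot: [[-0.8, 0.599, 0.028], [0.6, 0.799, 0.049], [0.007, 0.056, -0.998]]
wrist_force: [-0.3, -0.9, -1.0]
gripper_width: 0.0669
gripper_force: 29.9
```

Call:
{"method": "move_arm", "body": {"commands": [[[0,0,0],0],[[0,0,0],0]], "jaw": 0.215}}

```text
time_s: 10.33
tcp_pos: [0.5351, -0.2878, 0.0207]
tcp_rot: [[-0.8, 0.599, 0.029], [0.6, 0.798, 0.049], [0.006, 0.056, -0.998]]
wrist_force: [0.2, -0.6, -1.9]
gripper_width: 0.0673
gripper_force: 29.0
```

```bash
cat >> h.py <<'E'
def look():
    for n,c in(("scene",(168,252)),("top",(450,300))):
        k=big(gold(vision.camera(n),c,60)); x,y,w,h=cv2.boundingRect(k); print(n,"box",x,y,x+w,y+h,"area",cv2.contourArea(k))
E
python3 -c "
from h import *
look(); s=ctrl.observe();print(s['gripper_width'],s['gripper_force'])"
```

```text
scene box 151 242 184 271 area 585.0
top box 432 284 470 323 area 711.0
0.06719016076469707 29.012839933032808
```

Call:
{"method": "move_arm", "body": {"commands": [[[0,0,0],0],[[0,0,0],0]], "jaw": 0.212}}

```text
time_s: 10.6
tcp_pos: [0.5348, -0.2877, 0.0205]
tcp_rot: [[-0.8, 0.599, 0.029], [0.6, 0.798, 0.049], [0.007, 0.056, -0.998]]
wrist_force: [-0.6, -0.3, -1.8]
gripper_width: 0.0676
gripper_force: 24.1
```

Call:
{"method": "move_arm", "body": {"commands": [[[0,0,0],0],[[0,0,0],0]], "jaw": 0.21}}

```text
time_s: 10.77
tcp_pos: [0.5347, -0.2876, 0.0204]
tcp_rot: [[-0.8, 0.599, 0.028], [0.6, 0.798, 0.049], [0.007, 0.056, -0.998]]
wrist_force: [0.6, 0.2, -1.5]
gripper_width: 0.068
gripper_force: 20.9
```

```bash
python3 -c "
from h import *
look(); s=ctrl.observe();print(s['gripper_width'],s['gripper_force'])"
```

```text
scene box 151 242 184 270 area 585.5
top box 432 284 470 323 area 716.0
0.06744548291640207 20.924187723358045
```

Call:
{"method": "move_arm", "body": {"commands": [[[0,0,0],0],[[0,0,0],0]], "jaw": 0.206}}

```text
time_s: 11.03
tcp_pos: [0.5347, -0.2876, 0.0203]
tcp_rot: [[-0.8, 0.599, 0.028], [0.6, 0.798, 0.049], [0.007, 0.056, -0.998]]
wrist_force: [0.4, 0.3, -1.9]
gripper_width: 0.0682
gripper_force: 15.0
```

Call:
{"method": "move_arm", "body": {"commands": [[[0,0,0],0],[[0,0,0],0],[[0,0,0],0]], "jaw": 0.203}}

```text
time_s: 11.28
tcp_pos: [0.5347, -0.2876, 0.0203]
tcp_rot: [[-0.8, 0.599, 0.028], [0.6, 0.798, 0.049], [0.007, 0.056, -0.998]]
wrist_force: [0.0, 0.5, -1.4]
gripper_width: 0.0681
gripper_force: 11.0
```

```bash
python3 -c "
from h import *
look(); s=ctrl.observe();print(s['gripper_width'],s['gripper_force'])"
```

```text
scene box 151 242 184 270 area 591.0
top box 432 283 470 323 area 719.5
0.06804195366561 11.00217950822298
```

Call:
{"method": "move_arm", "body": {"commands": [[[0,0,0],0],[[0,0,0],0]], "jaw": 0.2}}

```text
time_s: 11.55
tcp_pos: [0.5347, -0.2876, 0.0203]
tcp_rot: [[-0.8, 0.599, 0.028], [0.6, 0.798, 0.049], [0.007, 0.056, -0.998]]
wrist_force: [-0.3, 0.5, -2.8]
gripper_width: 0.0681
gripper_force: 7.3
```

```bash
python3 -c "
from h import *
look(); s=ctrl.observe();print(s['gripper_width'],s['gripper_force'])"
```

```text
scene box 151 242 184 271 area 616.0
top box 432 283 470 322 area 717.0
0.06821100373503321 6.836028875064812
```

Call:
{"method": "move_arm", "body": {"commands": [[[0,0,0],0],[[0,0,0],0],[[0,0,0],0]], "jaw": 0.1985}}

```text
time_s: 11.9
tcp_pos: [0.5351, -0.2878, 0.0206]
tcp_rot: [[-0.8, 0.599, 0.029], [0.6, 0.798, 0.049], [0.006, 0.056, -0.998]]
wrist_force: [0.5, -0.5, -0.3]
gripper_width: 0.0681
gripper_force: 0.0
```

```bash
python3 -c "
from h import *
look(); s=ctrl.observe();print(s['gripper_width'],s['gripper_force'])"
```

```text
scene box 152 245 186 285 area 872.0
top box 440 283 470 309 area 414.0
0.06835141950146294 0.0
```

Grip force is zero and the outline changed to taller and more compact. I'll check numerically whether it is standing.

```bash
cat >> h.py <<'E'
def stand(c,yaw,n):
    "predicted pixel box of the sleeve standing at c with a vertex at yaw deg"
    a=np.radians(yaw+60*np.arange(6)); P=[(c[0]+.0346*np.cos(t),c[1]+.0346*np.sin(t),z) for t in a for z in(.05,.068)]
    P+=[(c[0]+.02*np.cos(t),c[1]+.02*np.sin(t),0) for t in np.linspace(0,6.28,40)]
    q=proj(n,P); return q.min(0).round(1),q.max(0).round(1)
E
python3 - <<'E'
from h import *
for n,c in(("scene",(168,262)),("top",(455,297))):
    k=big(gold(vision.camera(n),c,60)); print(n,cv2.approxPolyDP(cv2.convexHull(k),1.5,True)[:,0].tolist())
c=np.array([.5280,-.2850])
for n in("scene","top"): print(n,stand(c,53.5,n))
E
```

```text
scene [[167, 245], [175, 247], [180, 251], [185, 265], [185, 278], [178, 284], [169, 283], [155, 269], [153, 264], [155, 252]]
top [[445, 283], [456, 289], [469, 304], [465, 308], [449, 308], [443, 302], [440, 294]]
scene (array([153.1, 243.5]), array([189.5, 284.4]))
top (array([436.9, 276.5]), array([470.6, 312. ]))
```

The outline fits a standing sleeve (box 152–186 × 245–285 against 153–189 × 243–284 predicted). Open and rise clear.

Call:
{"method": "move_arm", "body": {"commands": [[[0,0,0],0],[[0,0,0],0],[[0,0,0],0],[[0,0,0],0],[[0,0,-0.02],0],[[0,0,-0.05],0],[[0,0,-0.08],0],[[-0.03,0,-0.11],0],[[-0.07,0,-0.13],0],[[-0.1,0,-0.13],0],[[-0.1,0,-0.13],0]], "jaw": 0}}

```text
time_s: 13.02
tcp_pos: [0.6171, -0.3586, 0.15]
tcp_rot: [[-0.799, 0.6, 0.035], [0.601, 0.798, 0.044], [-0.002, 0.057, -0.998]]
wrist_force: [1.0, 0.0, -0.2]
gripper_width: 0.0855
gripper_force: 0.0
```

Run:
```python
from h import *
for n,c in(("scene",(168,262)),("top",(455,297))):
    im=vision.camera(n);k=big(gold(im,c,60)); print(n,cv2.approxPolyDP(cv2.convexHull(k),1.5,True)[:,0].tolist(),cv2.contourArea(k))
    x0,y0=c[0]-40,c[1]-40; cr=cv2.resize(im[y0:y0+80,x0:x0+80],(400,400),interpolation=2); cv2.imwrite(f"pics/e{n}.png",cr)
cv2.imwrite("pics/c8.png",np.clip(np.hstack([cv2.imread("pics/escene.png"),cv2.imread("pics/etop.png")])*1.8,0,255).astype(np.uint8))
s=ctrl.observe();print(s["tcp_pos"],s["joint_positions"])
```

```text
scene [[169, 244], [184, 249], [186, 254], [185, 278], [178, 284], [169, 283], [154, 269], [152, 264], [160, 249]] 907.5
top [[466, 280], [473, 292], [468, 305], [464, 308], [448, 307], [440, 295], [446, 281], [449, 279]] 749.0
[ 0.6115 -0.3544  0.1482] [-0.5537  0.6041  0.2889  1.2583  0.0566  0.0903]
```

View pics/c8.png

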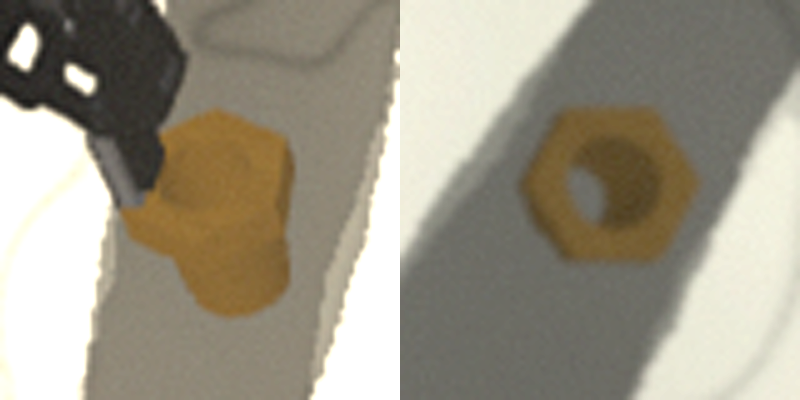

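The sleeve stands upright on its narrow end, with hexagon flats square to world x (top crop vertices (520,185), (697,183)). Before the fine grasp I'll cancel the 3° tool tilt at the opposite end of joint 6's range, up here clear of everything.

Call:
{"method": "move_arm", "body": {"commands": [[[0,0,0],-7],[[0,0,0],-14],[[0,0,0],-21],[[0,0,0],-28],[[0,0,0],-35],[[0,0,0],-42],[[0,0,0],-49],[[0,0,0],-56],[[0,0,0],-63],[[0,0,0],-70],[[0,0,0],-77],[[0,0,0],-84],[[0,0,0],-91],[[0,0,0],-98],[[0,0,0],-105],[[0,0,0],-112],[[0,0,0],-119],[[0,0,0],-126],[[0,0,0],-133],[[0,0,0],-140]]}}

```text
time_s: 14.78
tcp_pos: [0.6092, -0.3525, 0.149]
tcp_rot: [[0.234, -0.972, 0.026], [-0.971, -0.232, 0.051], [-0.043, -0.037, -0.998]]
wrist_force: [-1.0, 0.7, 0.7]
gripper_width: 0.0853
gripper_force: 0.0
```

Call:
{"method": "move_arm", "body": {"commands": [[[0,0,0],-7],[[0,0,0],-14],[[0,0,0],-21],[[0,0,0],-28],[[0,0,0],-35],[[0,0,0],-42],[[0,0,0],-47],[[0,0,0],-50]]}}

```text
time_s: 15.45
tcp_pos: [0.6196, -0.335, 0.1488]
tcp_rot: [[0.87, -0.493, 0.018], [-0.493, -0.869, 0.032], [0.0, -0.037, -0.999]]
wrist_force: [0.1, 0.7, 0.1]
gripper_width: 0.0855
gripper_force: 0.0
```

Run:
```python
from h import *
s=ctrl.observe();print(s["tcp_pos"],s["joint_positions"],s["tcp_rot"][:,2])
print(gauge())
# hexagon of the standing sleeve, top face z=.068
cam=vision.camera_info("top")["origin"]
v=ray("top",np.array([(520,185),(557,107),(660,106),(697,183),(657,260),(570,262)])/5.-[80,0]+[415,257],.068)[:,:2]
print(v.mean(0),np.linalg.norm(v-v.mean(0),axis=1)); 
w=v-v.mean(0); a=np.degrees(np.arctan2(w[:,1],w[:,0])); print(a,(a%60))
```

```text
[ 0.6196 -0.335   0.1488] [-0.514   0.5967  0.2776  1.2515  0.0365 -3.1397] [ 0.0182  0.0317 -0.9993]
[(array([0.4534, 0.1349]), np.float64(0.04194519146162102)), (array([0.4547, 0.1379]), np.float64(0.08873405924838096))]
[ 0.5283 -0.2894] [0.0357 0.0361 0.0374 0.0344 0.0344 0.0353]
[  91.8891   33.9318  -33.8152  -88.6507 -149.5358  151.533 ] [31.8891 33.9318 26.1848 31.3493 30.4642 31.533 ]
```

Call:
{"method": "move_arm", "body": {"commands": [[[0,0,0],-6],[[0,0,0],-12],[[0,0,0],-12]]}}

```text
time_s: 15.75
tcp_pos: [0.6436, -0.2828, 0.1492]
tcp_rot: [[0.917, -0.399, 0.002], [-0.399, -0.917, -0.011], [0.007, 0.009, -1.0]]
wrist_force: [-0.6, 0.1, -0.2]
gripper_width: 0.0853
gripper_force: 0.0
```

Run:
```python
from h import *
s=ctrl.observe();print(s["tcp_pos"],s["joint_positions"],s["tcp_rot"][:,2])
```

```text
[ 0.6436 -0.2828  0.1492] [-0.4094  0.5883  0.2639  1.2398 -0.0092 -3.1409] [ 0.0024 -0.0111 -0.9999]
```

Tilt is down to 0.6°. Now turn so the fingers close along world x on two collar flats, above the standing sleeve.

Call:
{"method": "move_arm", "body": {"commands": [[[-0.03,0.015,0],7],[[-0.06,0.03,0],14],[[-0.09,0.045,0],21],[[-0.103,0.052,0],28],[[-0.103,0.052,0],35],[[-0.103,0.052,0],42],[[-0.103,0.052,0],49],[[-0.103,0.052,0.01],56],[[-0.103,0.052,0.03],63],[[-0.103,0.052,0.05],65.5],[[-0.103,0.052,0.05],65.5],[[-0.103,0.052,0.05],65.5]]}}

```text
time_s: 16.75
tcp_pos: [0.5265, -0.2923, 0.0981]
tcp_rot: [[0.014, -1.0, 0.0], [-1.0, -0.014, -0.01], [0.01, 0.0, -1.0]]
wrist_force: [-0.4, -0.3, 0.2]
gripper_width: 0.0855
gripper_force: 0.0
```

```bash
python3 -c "
from h import *
goto((.5283,-.2894,.010),-89.0); print(ctrl.observe()['tcp_rot'])"
```

```text
tcp [ 0.5265 -0.2923  0.0981] yaw -89.2 shift mm [-3.8306 -1.8425 88.1051] spin -0.20503096751549776 t 16.75 F [-0.4061 -0.3445  0.1838] w 0.08547243395627208 0.0
[[ 0.0139 -0.9999  0.0001]
 [-0.9998 -0.0139 -0.0104]
 [ 0.0104  0.0001 -0.9999]]
```

Descend, squeeze softly to centre the sleeve, then release and measure.

Call:
{"method": "move_arm", "body": {"commands": [[[-0.004,-0.002,0.02],0],[[-0.004,-0.002,0.04],0],[[-0.004,-0.002,0.055],0],[[-0.004,-0.002,0.07],0],[[-0.004,-0.002,0.08],0],[[-0.004,-0.002,0.088],0],[[-0.004,-0.002,0.088],0],[[-0.004,-0.002,0.088],0]]}}

```text
time_s: 17.42
tcp_pos: [0.5307, -0.2905, 0.0115]
tcp_rot: [[0.013, -1.0, 0.004], [-1.0, -0.013, -0.012], [0.012, -0.003, -1.0]]
wrist_force: [-0.6, -0.8, -0.5]
gripper_width: 0.0851
gripper_force: 0.0
```

Call:
{"method": "move_arm", "body": {"commands": [[[0,0,0],0],[[0,0,0],0],[[0,0,0],0],[[0,0,0],0],[[0,0,0],0],[[0,0,0],0],[[0,0,0],0]], "jaw": 0.31}}

```text
time_s: 18.0
tcp_pos: [0.5308, -0.2909, 0.0122]
tcp_rot: [[0.012, -1.0, 0.004], [-1.0, -0.012, -0.013], [0.013, -0.004, -1.0]]
wrist_force: [-2.0, 1.3, 6.3]
gripper_width: 0.0594
gripper_force: 31.0
```

```bash
python3 -c "
from h import *
goto((.5283,-.2894,.010),-89.0); look()"
```

```text
tcp [ 0.5308 -0.2909  0.0122] yaw -89.3 shift mm [-1.5151  2.5262  2.2106] spin -0.30773021817061874 t 18.0 F [-2.0013  1.2589  6.2504] w 0.05938809609633496 31.025970629834774
scene box 153 248 187 285 area 448.5
top box 440 278 457 308 area 230.5
```

Call:
{"method": "move_arm", "body": {"commands": [[[0,0,0],0],[[0,0,0],0],[[0,0,0],0],[[0,0,0],0],[[0,0,-0.03],0],[[0,0,-0.06],0],[[0,0,-0.1],0],[[0.03,-0.03,-0.13],0],[[0.06,-0.06,-0.14],0],[[0.07,-0.08,-0.14],0],[[0.07,-0.08,-0.14],0]], "jaw": 0}}

```text
time_s: 19.02
tcp_pos: [0.617, -0.362, 0.1525]
tcp_rot: [[0.011, -1.0, 0.01], [-1.0, -0.011, -0.016], [0.016, -0.01, -1.0]]
wrist_force: [0.7, -1.5, -0.2]
gripper_width: 0.0856
gripper_force: 0.0
```

```bash
cat >> h.py <<'E'
def avg(n,k=6): return np.mean([vision.camera(n).astype(np.float32) for _ in range(k)],0)
def up(img,c,r=45,s=8):
    "enlarged crop; pixel (u,v) of it -> (u+.5)/s-.5+c-r"
    return cv2.resize(img[c[1]-r:c[1]+r,c[0]-r:c[0]+r],None,fx=s,fy=s,interpolation=cv2.INTER_CUBIC)
def unup(p,c,r=45,s=8): return (p+.5)/s-.5+np.array(c)-r
def circ(p):
    q=np.linalg.lstsq(np.c_[2*p,np.ones(len(p))],(p**2).sum(1),rcond=None)[0]; return q[:2],np.sqrt(q[2]+q[:2]@q[:2])
E
python3 - <<'E'
from h import *
im=avg("top"); c=(456,294)
hs=up(im,c); d=hs[...,2]-hs[...,0]  # red minus blue: gold against grey
m=(d>(np.percentile(d,99)*.45)).astype(np.uint8)*255; k=unup(cv2.convexHull(big(m))[:,0].astype(float),c)
a,b=ray("top",k,.068)[:,:2],ray("top",k,.05)[:,:2]
print("x far/near",a[:,0].max(),b[:,0].min(),"size",a[:,0].max()-b[:,0].min(),"mid",(a[:,0].max()+b[:,0].min())/2)
print("y far/near",a[:,1].min(),b[:,1].max(),"size",b[:,1].max()-a[:,1].min(),"mid",(a[:,1].min()+b[:,1].max())/2)
# gauge
c=(238,328); g=up(im,c,35); d=g[...,0]+g[...,2]-2*g[...,1]; v=g.sum(2)/3
yy,xx=np.mgrid[:g.shape[0],:g.shape[1]]; print("d/v face,bench,hole", [(d[y,x],v[y,x]) for x,y in(((238-16-203)*8,280),((270-203)*8,100),((239-203)*8,290),((230-203)*8,(328-293)*8))])
np.save("im.npy",im)
E
```

```text
x far/near 0.5599974500826121 0.4998801103326472 size 0.06011733974996497 mid 0.5299387802076296
y far/near -0.3238596260093197 -0.2577141725071442 size 0.06614545350217554 mid -0.290786899258232
d/v face,bench,hole [(np.float32(3.4765625), np.float32(131.76283)), (np.float32(-9.061707), np.float32(133.12767)), (np.float32(-10.339706), np.float32(129.6491)), (np.float32(-1.4747162), np.float32(66.756714))]
```

Run:
```python
from h import *
im=np.load("im.npy"); c=(238,328); g=cv2.GaussianBlur(up(im,c,35),(0,0),4); d=g[...,0]+g[...,2]-2*g[...,1]; v=g.sum(2)/3
m=((d>-3)&(v>100)).astype(np.uint8)*255
cs,_=cv2.findContours(m,cv2.RETR_CCOMP,cv2.CHAIN_APPROX_NONE); cs=sorted(cs,key=cv2.contourArea)[-2:]
for x in cs:
    p=ray("top",unup(x[:,0].astype(float),c,35),.05)[:,:2]; o,r=circ(p); e=np.hypot(*(p-o).T)-r; ang=np.degrees(np.arctan2(*(p-o).T[::-1]))
    print("centre",o,"dia",2*r,"rms",e.std()*1e3,"err by octant",[round(1e3*float(e[(ang>t)&(ang<=t+45)].mean()),2) for t in range(-180,180,45)])
```

```text
centre [0.457  0.1419] dia 0.04872538728747762 rms 0.3767242549457549 err by octant [-0.32, 0.22, -0.28, 0.28, -0.01, -0.18, -0.0, 0.28]
centre [0.4567 0.1417] dia 0.08900295543954921 rms 0.5077216026507749 err by octant [0.6, -0.49, -0.29, 0.47, 0.04, -0.08, -0.35, 0.01]
```

The two circles agree with each other but differ from the first estimate by 4 mm, so I'll cross-check before relying on it.

Run:
```python
from h import *
print("hand-read centre",ray("top",(237.6,327.6),.05),"new centre px",proj("top",(.4569,.1418,.05)),"old px",proj("top",(.4547,.1379,.05)))
im=np.load("im.npy"); d=im[...,0]+im[...,2]-2*im[...,1]; v=im.sum(2)/3
print("row327 d",[(x,int(d[327,x]),int(v[327,x])) for x in list(range(210,230))+list(range(246,266))])
```

```text
hand-read centre [[0.4563 0.1404 0.05  ]] new centre px [[236.9092 327.2678]] old px [[238.8566 328.4342]]
row327 d [(210, -9, 132), (211, -8, 132), (212, -9, 132), (213, -8, 129), (214, -4, 123), (215, 0, 122), (216, 2, 125), (217, 3, 127), (218, 4, 128), (219, 2, 128), (220, 4, 130), (221, 3, 130), (222, 3, 131), (223, 3, 127), (224, 2, 112), (225, 1, 84), (226, 1, 58), (227, 0, 48), (228, 1, 48), (229, 0, 54), (246, -9, 129), (247, -9, 129), (248, -8, 125), (249, -4, 119), (250, 1, 120), (251, 4, 129), (252, 4, 133), (253, 5, 132), (254, 3, 132), (255, 4, 132), (256, 2, 132), (257, 3, 131), (258, 3, 129), (259, 3, 115), (260, 3, 88), (261, -1, 77), (262, -7, 103), (263, -9, 126), (264, -10, 133), (265, -9, 133)]
```

Row profiles put both edges' centre at column 236.9, so the new gauge centre (0.4569, 0.1418) holds. The sleeve is at (0.5299, -0.2908) with the gripper centre at (0.5308, -0.2909). Return and take it afresh.

Call:
{"method": "move_arm", "body": {"commands": [[[-0.03,0.03,0],0],[[-0.06,0.06,0],0],[[-0.07,0.08,0.01],0],[[-0.07,0.08,0.04],0],[[-0.07,0.08,0.07],0],[[-0.07,0.08,0.1],0],[[-0.07,0.08,0.12],0],[[-0.07,0.08,0.135],0],[[-0.07,0.08,0.14],0],[[-0.07,0.08,0.14],0],[[-0.07,0.08,0.14],0]]}}

```text
time_s: 20.23
tcp_pos: [0.5303, -0.2902, 0.0118]
tcp_rot: [[0.012, -1.0, 0.004], [-1.0, -0.012, -0.012], [0.012, -0.003, -1.0]]
wrist_force: [0.2, 0.0, 0.6]
gripper_width: 0.0855
gripper_force: 0.0
```

Call:
{"method": "move_arm", "body": {"commands": [[[0,0,0],0],[[0,0,0],0],[[0,0,0],0],[[0,0,0],0],[[0,0,0],0],[[0,0,0],0],[[0,0,0],0],[[0,0,0],0]], "jaw": 0.32}}

```text
time_s: 20.9
tcp_pos: [0.531, -0.291, 0.0128]
tcp_rot: [[0.012, -1.0, 0.005], [-1.0, -0.012, -0.014], [0.014, -0.005, -1.0]]
wrist_force: [-1.4, 0.9, 5.0]
gripper_width: 0.059
gripper_force: 51.0
```

```bash
python3 -c "
from h import *
s=ctrl.observe();p=s['tcp_pos'];print(s['tcp_rot'])
goto(p+[-.073,.4326,.075])"
```

```text
[[ 0.0121 -0.9999  0.0049]
 [-0.9998 -0.0121 -0.0136]
 [ 0.0137 -0.0047 -0.9999]]
tcp [ 0.531  -0.291   0.0128] yaw -89.3 shift mm [-432.384    67.3889  -81.2375] spin None t 20.9 F [-1.3679  0.9149  4.972 ] w 0.05895340234990022 51.02298568468541
```

Call:
{"method": "move_arm", "body": {"commands": [[[0,0,-0.02],0],[[0,0,-0.05],0],[[0,0,-0.08],0],[[-0.02,0.003,-0.09],0],[[-0.05,0.008,-0.09],0],[[-0.08,0.013,-0.09],0],[[-0.11,0.017,-0.09],0],[[-0.14,0.022,-0.09],0],[[-0.17,0.026,-0.09],0],[[-0.2,0.031,-0.09],0],[[-0.23,0.036,-0.09],0],[[-0.26,0.04,-0.09],0],[[-0.29,0.045,-0.09],0],[[-0.32,0.05,-0.09],0],[[-0.35,0.055,-0.09],0],[[-0.38,0.06,-0.09],0],[[-0.41,0.064,-0.09],0],[[-0.432,0.0674,-0.09],0],[[-0.432,0.0674,-0.09],0],[[-0.432,0.0674,-0.09],0]]}}

```text
time_s: 22.57
tcp_pos: [0.4574, 0.1428, 0.096]
tcp_rot: [[0.015, -1.0, 0.004], [-1.0, -0.015, -0.012], [0.012, -0.004, -1.0]]
wrist_force: [0.8, -0.8, -1.5]
gripper_width: 0.0589
gripper_force: 51.2
```

Call:
{"method": "move_arm", "body": {"commands": [[[0,0,0],0],[[0,0,0],0],[[0,0,0],0]]}}

```text
time_s: 22.82
tcp_pos: [0.4576, 0.1409, 0.0956]
tcp_rot: [[0.011, -1.0, 0.003], [-1.0, -0.011, -0.012], [0.012, -0.003, -1.0]]
wrist_force: [-0.3, 0.4, -1.7]
gripper_width: 0.0591
gripper_force: 51.2
```

Run:
```python
from h import *
goto((.4580,.1416,.0128+.06)); s=ctrl.observe(); print(s["tcp_rot"],s["joint_positions"])
im=avg("top",3); h=s["tcp_pos"][2]-.0128; T=(.4569,.1418)
p=proj("top",[(*T,h+.068)])[0]; c=tuple(int(x) for x in p); print("exp px",p)
hs=up(im,c); d=hs[...,2]-hs[...,0]; m=(d>25).astype(np.uint8)*255; k=unup(cv2.convexHull(big(m))[:,0].astype(float),c)
a=ray("top",k,h+.068)[:,:2]; b=ray("top",k,h+.05)[:,:2]
print("face-plane extents",a.min(0),a.max(0),"lower plane",b.min(0),b.max(0))
np.save("im2.npy",im); cv2.imwrite("pics/c9.png",np.clip(hs*1.5,0,255))
```

```text
tcp [0.4576 0.1409 0.0956] yaw -89.4 shift mm [-1.0026 -0.3364 22.8194] spin None t 22.8167 F [-0.2913  0.4324 -1.7424] w 0.0590930068251628 51.249397195642814
[[ 0.0106 -0.9999  0.0033]
 [-0.9999 -0.0106 -0.0123]
 [ 0.0124 -0.0031 -0.9999]] [ 0.3081  0.2523 -0.4308  0.8884 -0.0127 -1.2733]
exp px [230.3377 324.673 ]
face-plane extents [0.4289 0.1073] [0.4693 0.1296] lower plane [0.4293 0.109 ] [0.4704 0.1317][ WARN:0@5.828] global loadsave.cpp:1063 imwrite_ Unsupported depth image for selected encoder is fallbacked to CV_8U.
```

The collar's near vertex puts the held sleeve at y≈0.142, on target. The x side is hidden by a finger, so I rely on the measured offset there. Descend to 20 mm above the gauge's underside, which leaves 1.2 mm radial clearance.

Call:
{"method": "move_arm", "body": {"commands": [[[-0.001,0,0.01],0],[[-0.001,0,0.02],0],[[-0.001,0,0.03],0],[[-0.001,0,0.038],0],[[-0.001,0,0.044],0],[[-0.001,0,0.05],0],[[-0.001,0,0.055],0],[[-0.001,0,0.059],0],[[-0.001,0,0.062],0],[[-0.001,0,0.062],0],[[-0.001,0,0.062],0]]}}

```text
time_s: 23.88
tcp_pos: [0.4577, 0.1419, 0.0335]
tcp_rot: [[0.012, -1.0, 0.003], [-1.0, -0.012, -0.013], [0.013, -0.003, -1.0]]
wrist_force: [-0.0, -1.4, -1.8]
gripper_width: 0.0589
gripper_force: 51.2
```

Run:
```python
from h import *
goto((.4580,.1416,.0128+.010)); s=ctrl.observe(); print(s["moment"],s["gripper_force"],s["tcp_rot"][:,2])
```

```text
tcp [0.4577 0.1419 0.0335] yaw -89.3 shift mm [ 0.2167 -0.2889 10.7116] spin None t 23.8833 F [-0.0205 -1.4353 -1.7696] w 0.05889917257283841 51.24845833866857
[-0.2611 -0.0599 -0.0139] 51.24845833866857 [ 0.0032 -0.0125 -0.9999]
```

Call:
{"method": "move_arm", "body": {"commands": [[[0,0,0.002],0],[[0,0,0.004],0],[[0,0,0.005],0],[[0,0,0.005],0],[[0,0,0.005],0]]}}

```text
time_s: 24.3
tcp_pos: [0.4577, 0.1415, 0.0286]
tcp_rot: [[0.012, -1.0, 0.003], [-1.0, -0.012, -0.013], [0.013, -0.003, -1.0]]
wrist_force: [0.6, -3.4, 0.3]
gripper_width: 0.0592
gripper_force: 51.5
```

Call:
{"method": "move_arm", "body": {"commands": [[[0,0,0.001],0],[[0,0,0.002],0],[[0,0,0.002],0],[[0,0,0.002],0]]}}

```text
time_s: 24.63
tcp_pos: [0.4576, 0.1412, 0.0267]
tcp_rot: [[0.012, -1.0, 0.003], [-1.0, -0.012, -0.014], [0.014, -0.003, -1.0]]
wrist_force: [-1.3, -5.9, 4.0]
gripper_width: 0.0594
gripper_force: 51.8
```

The gauge pushes the sleeve toward −y, so ease that way by 0.8 mm.

Call:
{"method": "move_arm", "body": {"commands": [[[0.0008,0,0],0],[[0.0008,0,0],0],[[0.0008,0,0],0]]}}

```text
time_s: 24.88
tcp_pos: [0.4577, 0.1412, 0.0267]
tcp_rot: [[0.012, -1.0, 0.003], [-1.0, -0.012, -0.012], [0.012, -0.003, -1.0]]
wrist_force: [-0.9, -4.0, 4.0]
gripper_width: 0.0592
gripper_force: 51.7
```

Call:
{"method": "move_arm", "body": {"commands": [[[0,0,0.001],0],[[0,0,0.0015],0],[[0,0,0.0015],0],[[0,0,0.0015],0]]}}

```text
time_s: 25.22
tcp_pos: [0.4577, 0.1409, 0.0253]
tcp_rot: [[0.012, -1.0, 0.003], [-1.0, -0.012, -0.013], [0.013, -0.003, -1.0]]
wrist_force: [-2.5, -4.0, 6.2]
gripper_width: 0.059
gripper_force: 52.1
```

Call:
{"method": "move_arm", "body": {"commands": [[[0.001,0.0004,0],0],[[0.001,0.0004,0],0],[[0.001,0.0004,0],0]]}}

```text
time_s: 25.47
tcp_pos: [0.4577, 0.1408, 0.0252]
tcp_rot: [[0.012, -1.0, 0.004], [-1.0, -0.013, -0.011], [0.011, -0.004, -1.0]]
wrist_force: [-1.6, -0.7, 3.5]
gripper_width: 0.0592
gripper_force: 51.8
```

Call:
{"method": "move_arm", "body": {"commands": [[[0,0,0.001],0],[[0,0,0.0015],0],[[0,0,0.0015],0],[[0,0,0.0015],0]]}}

```text
time_s: 25.8
tcp_pos: [0.4577, 0.1407, 0.0244]
tcp_rot: [[0.012, -1.0, 0.004], [-1.0, -0.013, -0.011], [0.011, -0.004, -1.0]]
wrist_force: [-2.8, -0.8, 9.7]
gripper_width: 0.0591
gripper_force: 52.4
```

Call:
{"method": "move_arm", "body": {"commands": [[[0,0.0008,0],0],[[0,0.0008,0],0],[[0,0.0008,0],0]]}}

```text
time_s: 26.05
tcp_pos: [0.4577, 0.1407, 0.0244]
tcp_rot: [[0.012, -1.0, 0.006], [-1.0, -0.012, -0.011], [0.011, -0.005, -1.0]]
wrist_force: [-1.5, -1.5, 8.1]
gripper_width: 0.0588
gripper_force: 52.2
```

Call:
{"method": "move_arm", "body": {"commands": [[[0,0,0.0005],0],[[0,0,0.001],0],[[0,0,0.001],0],[[0,0,0.001],0]]}}

```text
time_s: 26.38
tcp_pos: [0.4577, 0.1407, 0.0239]
tcp_rot: [[0.012, -1.0, 0.006], [-1.0, -0.012, -0.011], [0.011, -0.006, -1.0]]
wrist_force: [-1.9, -3.2, 12.9]
gripper_width: 0.059
gripper_force: 52.8
```

Support load is 13 N at about 11 mm, so no more pressing. Relieve 1 mm, then let go gently.

Call:
{"method": "move_arm", "body": {"commands": [[[0,0,-0.001],0],[[0,0,-0.001],0],[[0,0,-0.001],0]]}}

```text
time_s: 26.63
tcp_pos: [0.4576, 0.1407, 0.024]
tcp_rot: [[0.012, -1.0, 0.005], [-1.0, -0.012, -0.011], [0.011, -0.005, -1.0]]
wrist_force: [-0.6, -2.0, 5.2]
gripper_width: 0.0589
gripper_force: 52.1
```

Call:
{"method": "move_arm", "body": {"commands": [[[0,0,0],0],[[0,0,0],0],[[0,0,0],0]], "jaw": 0.295}}

```text
time_s: 26.88
tcp_pos: [0.4575, 0.1407, 0.0236]
tcp_rot: [[0.012, -1.0, 0.005], [-1.0, -0.012, -0.011], [0.011, -0.005, -1.0]]
wrist_force: [2.4, 0.4, 1.7]
gripper_width: 0.0603
gripper_force: 5.4
```

Call:
{"method": "move_arm", "body": {"commands": [[[0,0,0],0],[[0,0,0],0],[[0,0,0],0],[[0,0,0],0]], "jaw": 0.27}}

```text
time_s: 27.22
tcp_pos: [0.4555, 0.14, 0.0231]
tcp_rot: [[0.012, -1.0, 0.001], [-1.0, -0.012, -0.012], [0.012, -0.001, -1.0]]
wrist_force: [0.3, 0.6, 0.5]
gripper_width: 0.0624
gripper_force: 0.0
```

Run:
```python
from h import *
goto((.4580,.1416,.0128+.010))
```

```text
tcp [0.4555 0.14   0.0231] yaw -89.3 shift mm [-1.5488 -2.5411  0.2723] spin None t 27.2167 F [0.266  0.6318 0.5092] w 0.06236530288699769 0.0
```

Let go. Open fully, recentre, rise straight up and move off.

Call:
{"method": "move_arm", "body": {"commands": [[[-0.0015,-0.0025,0],0],[[-0.0015,-0.0025,0],0],[[-0.0015,-0.0025,0],0],[[-0.0015,-0.0025,0],0],[[-0.0015,-0.0025,-0.01],0],[[-0.0015,-0.0025,-0.03],0],[[-0.0015,-0.0025,-0.06],0],[[-0.0015,-0.0025,-0.09],0],[[0.03,0,-0.12],0],[[-0.03,0,-0.14],0],[[-0.06,0.02,-0.14],0],[[-0.1,0.03,-0.14],0],[[-0.13,0.04,-0.14],0],[[-0.16,0.04,-0.14],0],[[-0.16,0.04,-0.14],0]], "jaw": 0}}

```text
time_s: 28.47
tcp_pos: [0.4141, 0.3068, 0.1616]
tcp_rot: [[0.018, -1.0, 0.005], [-1.0, -0.018, -0.008], [0.008, -0.004, -1.0]]
wrist_force: [1.4, 0.1, -0.1]
gripper_width: 0.0855
gripper_force: 0.0
```

Run:
```python
from h import *
im=avg("top",4); c=(233,326); hs=up(im,c); d=hs[...,2]-hs[...,0]
m=(d>(np.percentile(d,99)*.45)).astype(np.uint8)*255; k=unup(cv2.convexHull(big(m))[:,0].astype(float),c)
for z0 in(.008,.011): 
    a,b=ray("top",k,z0+.068)[:,:2],ray("top",k,z0+.05)[:,:2]
    print(z0,"x far/near",a[:,0].max(),b[:,0].min(),"y far/near",a[:,1].max(),b[:,1].min(),"size",a.max(0)-b.min(0),"mid",(a.max(0)+b.min(0))/2)
# scene: collar outline, and gauge outline, for the height of the collar above the gauge
s=avg("scene",4); g=s[...,2]-s[...,0]; m=(g>45).astype(np.uint8)*255; kk=np.zeros_like(m); cv2.circle(kk,(334,160),40,255,-1); kc=cv2.convexHull(big(m&kk))[:,0]
print("scene gold hull",kc.min(0),kc.max(0))
C=np.array([.4569,.1418])
for z0 in(.008,.012,.02):
    P=[(C[0]+.0346*np.cos(t),C[1]+.0346*np.sin(t),z0+z) for t in np.radians(31+60*np.arange(6)) for z in(.05,.068)]; q=proj("scene",P); print(z0,"pred",q.min(0),q.max(0))
cv2.imwrite("pics/f.png",np.clip(np.hstack([cv2.resize(s[110:210,280:380],(400,400),interpolation=2),cv2.resize(im[276:376,183:283],(400,400),interpolation=2)])*1.3,0,255).astype(np.uint8))
print(ctrl.observe()["tcp_pos"],ctrl.observe()["wrist_force"])
```

```text
0.008 x far/near 0.48685333985667895 0.42700242680472306 y far/near 0.175510040016503 0.10876789351373743 size [0.0599 0.0667] mid [0.4569 0.1421]
0.011 x far/near 0.4866387393469277 0.4269496189179674 y far/near 0.1750567836298371 0.10849845559209381 size [0.0597 0.0666] mid [0.4568 0.1418]
scene gold hull [321 146] [347 165]
0.008 pred [320.3649 145.9455] [347.4613 171.5289]
0.012 pred [320.3316 144.5889] [347.4929 170.1989]
0.02 pred [320.2644 141.8565] [347.5567 167.5194]
[0.4142 0.3002 0.1615] [-0.0416  0.5061  0.3031]
```

View pics/f.png

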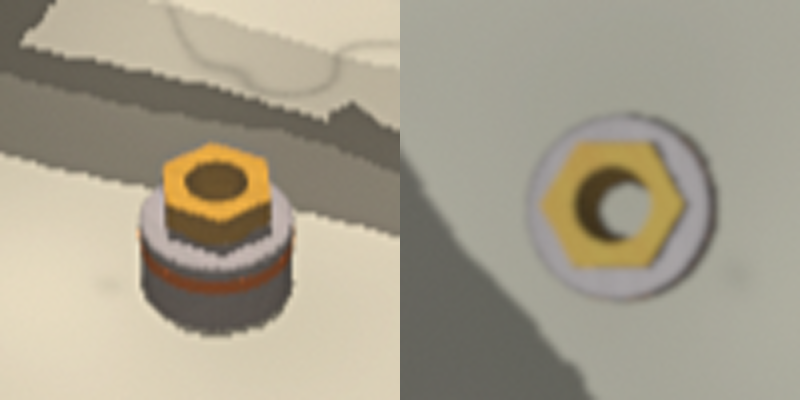

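The sleeve sits straight and centred in the gauge at about 8 mm, as the right size and position in both views show, and the arm is clear. Hand it in.

```bash
python3 -c "
from station import ctrl
print(ctrl.close_job())"
```

```text
the job is handed in; nothing more can be done
None
```

The sleeve stood on its narrow end, was taken afresh, and now rests straight and centred in the ring gauge (about 8 mm above its underside in the images); I handed the job in at about 29 s, and no verdict came back.

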